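# Index the bottle carousel one station on

### The job

Index the bottle carousel one station on, counter-clockwise seen from above, so that the next amber bottle comes under the filling spout: pull the red sprung pin up out of its hole, turn the carousel, and let the pin spring fully home in the next hole, which has to be felt for. Never wrench the pin against its holes or plates, and leave the bottles standing in their pockets and the white jar and the glass beaker where they are.

Things in the scene. Friction and masses are not known exactly. Their poses are not given: they have to be found in the camera images.
- stand: Carousel's round steel foot, 300 mm across, 20 mm thick, fixed to the bench. A thin filling spout at its rim reaches over the bottles, 160 mm high at most. Origin: on the carousel's upright axis at bench level. Its x axis points from the axis to the first hole, where the pin starts; angles count from there, counter-clockwise from above.
- first_hole (a point): Mouth centre of the first hole, 120 mm from the axis, 40 mm up, in the flat plates that run under the pin at that radius from -24 to over +90 degrees, tops level. The next hole is in a brass plate clamped somewhere: 34 to 58 degrees on, exact place not given. A third, unwanted, lies 34 degrees past it. All are square, 12 mm, through; the pin slides easily on the plates.
- carousel (a joint): Turn of the carousel, rad: 0 with the pin in the first hole, growing counter-clockwise from above; range -0.25 to 1.80. With the pin out of a hole it turns with light drag (1 to 5 N at the knob) and stays where left. A white disc, 196 mm across, top 54 mm above the bench, with a blue arm, 24 mm wide, its top 60 mm above the bench, carrying the pin.
- plunger (a joint): Lift of the sprung pin, m: 0 fully home in a hole, 0.008 when its round tip rides on the plates, 0.014 at its upper stop. The pin is 10 mm thick: 1 mm of play each side in a hole. The spring presses it down with 6 N at 0 and 0.3 N more per mm of lift, damped (40 N per m/s). It bears at most 25 N against plates and hole sides.
- pull_knob: Red upright round knob fixed on the pin's top, 25 mm in diameter, 120 mm from the axis. Origin: on the pin's axis, 98 mm above the bench when the pin is home; straight sides from 18 mm below to 12 mm above it, top 15 mm above. Below, a steel sleeve, 18 mm thick, stands on the blue arm up to 72 mm above the bench.
- bottle_a: Amber bottle with white cap, 36 mm across, 70 mm tall, loose in a 12 mm deep round pocket on the carousel, next to come under the spout. Origin: centre of its underside, 54 mm above the bench.
- bottle_b: Like bottle_a, in the neighbouring pocket, under the spout at the start.
- jar: White plastic jar with a green lid, 76 mm across, 85 mm tall, loose on the bench beside the stand. Origin: centre of its underside.
- beaker: Glass beaker, 70 mm across, 85 mm tall, loose on the bench at the stand's other side. Origin: centre of its underside.

How it is judged:
On the way, in this order (a step that is already met when the one before it is completed fails the run):
1. the pin is pulled up clear of the first hole, before the carousel is turned (value of joint plunger above 0.0085 m and value of joint carousel below 0.1 rad), for 0.05 s.
2. the carousel is turned on with the pin out (value of joint plunger above 0.006 m and value of joint carousel above 0.3 rad), for 0.05 s.
At the end, for the whole second after the job is handed in: The pin is fully home (within 1.5 mm) in the second hole, the carousel is still, one station (0.54 to 1.06 rad) on from its start, and both amber bottles stand upright (within 0.2 rad) in their pockets (value of joint plunger below 0.0015 m and value of joint carousel between 0.54 and 1.06 rad and velocity of joint carousel between -0.05 and 0.05 rad/s and angle between each of bottle_a, bottle_b's own z axis and vertical below 0.2 rad and z of bottle_a in the frame of stand between 0.05 and 0.06 m and z of bottle_b in the frame of stand between 0.05 and 0.06 m); the robot touches nothing.
It fails at once if the pin is wrenched: it bears on a hole side or plate with more than 25 N (contact force between pull_knob and stand above 25 N).
It fails at once if an amber bottle tips (angle between any of bottle_a, bottle_b's own z axis and vertical above 0.35 rad).
It fails at once if the jar or the beaker is shifted by more than 20 mm or tipped (distance of any of jar, beaker from where it was at the start of the episode above 0.02 m or angle between any of jar, beaker's own z axis and vertical above 0.35 rad).
It also fails if it takes over 45 s, if anything falls off the work surface, if the arm or the gripper's body presses on something with over 40 N, if the wrist force passes 120 N, or if a joint passes its speed limit or range.

### The arm

A 6-joint arm with a two-finger parallel gripper is mounted at the origin on the work surface. World frame = base frame: x ahead of the robot, y to its left, z up, the work surface at z = 0. Lengths are in m, angles in rad, forces in N, time in s.
With the tool pointing down it reaches from about 0.35 to 0.975 m from the base axis. Payload 4.9 kg.
Tool frame: the origin (TCP) lies midway between the tips of the shut fingers; the grasp point (between the pads) lies 19 mm behind it; z points along the fingers, y is the line along which they close (so a half turn about z gives the same grasp; the last joint's range is limited). The gripper opens to 85 mm and grips with 20 to 120 N. Pads are 22 mm wide; open, the fingers measure 114 mm over their backs; the gripper's body (76 mm by 85 mm) begins 54 mm behind the grasp point. The pads swing forward as they close: fully open they stand 13 mm farther back than shut.
Start: joints at [1.219, 0.053, 1.613, -0, 1.476, -0.119], TCP at [0.144, 0.608, 0.207] pointing down, gripper open.
Joint ranges: [-3.01, 3.01], [-1.01, 2.22], [0.06, 2.58], [-1.02, 4.17], [0.09, 2.62], [-3.14, 3.14]. Speed limits (rad/s): [2.57, 2.57, 3.14, 3.14, 3.14, 3.14].

### API

Orientations are given as a unit quaternion [w, x, y, z].
In Python, from plant import * gives the robot as it stands.
- The arm moves only by the tool jog_arm, never from a script. Its argument "targets" is a list of rows, each a list of 3 entries, a list of its own where there are three numbers: the shift along the tool's x, y, z in units of 25 mm (1.0 is 25 mm), then the turn, a rotation vector about the tool's x, y, z in units of 8 degrees (1.0 is 8 degrees), then the opening in per cent of the stroke, from 0 (shut) to 100 (fully open). A call has 1 to 8 rows; each row is the pose to reach, as a shift and turn from the pose commanded when the call began, along the tool's axes at that moment; what a row does not reach only later rows make up. A row lasts 1/8 s, in which the tool goes at most 62.5 mm and 10.7 degrees, less where a joint would pass 70% of its speed; a pose out of reach is approached as far as the arm can. A call with a gripper value outside its range is refused whole. The fingers move at their own pace and stop on an object; the grip force is fixed at half the most. Time passes only in rows, so rows that repeat a pose let the fingers close. It gives the time, the measured TCP pose, the force, the opening and the grip force at its end, in the units of the state.
- state(): the state, without advancing time (a new reading comes with each control period).
- grab_frame(name): name is "scene" or "side" or "wrist"; returns (picture, depth): 384x512x3 uint8, red, green, blue; 384x512 float32, m along the optical axis (not along the pixel's ray), 0 where there is no reading.
- camera_params(name): a dict with "fovy" (degrees; the focal length in pixels is half the picture's height over the tangent of half this angle, whatever the lens; pixels are square), "cx", "cy" (the principal point, pixels), "rvec" (rotation vector, rad) and "tvec" (3), from world to camera coordinates, as OpenCV has them; the wrist camera has in their place "hand_eye" (4x4, takes a point from camera to tool coordinates, whose origin is the TCP and whose axes are the flange's). Camera axes: x right, y down, z forward; pixel columns grow to the right and rows downward; lengths in m; the calibration is good to about 2 mm. A picture is of the moment at which its call begins: read the wrist's pose just before it. camera_params takes no time and is no camera call.
- job_done(): hands the job in; it is judged then, once.
The state is a dict: "time": time; "joint_pos": joint angles; "joint_vel": joint speeds; "joint_efforts": joint torques, N m; "tool_pos": TCP position; "tool_rot": TCP orientation; "contact_force": force on the tool from outside, world axes, zero at the start; "ft_torque": the same for the moment, N m; "gripper_width": opening from 0.0 (shut) to 1.0 (fully open); "grasp_force": force on a finger pad.
Only numpy, scipy, OpenCV 4.12 (cv2) and the standard library are available. Lean on these libraries where they do the work, as an engineer would, in place of code of your own. Each camera call takes 0.05 s, during which the arm holds its last target. There are 200 camera calls.

## Working session

There is one attempt and no reset: what is moved stays moved. The work goes in short steps, Python scripts to look and compute and a tool call to move; the robot and the scene stay as the last step left them, time stands still between calls to the robot, and variables do not carry over. Pictures are saved under pics/ and viewed, at most 12 in all, crops included, and the job is handed in when it is done.

Besides the shell and the picture viewer there is one more tool, called after "Emit:" as name(argument=value, ...), one argument or row to a line, values as JSON. jog_arm: Moves the arm, as the interface text tells. Its arguments: {"type":"object","properties":{"targets":{"type":"array"}},"required":["targets"]}

```bash
mkdir -p pics
cat > h.py <<'E'
from plant import *
import numpy as np, cv2
from scipy.spatial.transform import Rotation as R
def cam(n,s=None):
    c=camera_params(n); f=192/np.tan(np.radians(c['fovy'])/2)
    if n=='wrist':
        q=s['tool_rot']; T=np.eye(4); T[:3,:3]=R.from_quat([q[1],q[2],q[3],q[0]]).as_matrix(); T[:3,3]=s['tool_pos']
        M=T@np.array(c['hand_eye'])
    else:
        M=np.eye(4); r=R.from_rotvec(c['rvec']).as_matrix(); M[:3,:3]=r.T; M[:3,3]=-r.T@np.array(c['tvec'])
    return M,f,c['cx'],c['cy']
def p3(n,u,v,d,s=None):
    M,f,cx,cy=cam(n,s); return (M@np.array([(u-cx)/f*d,(v-cy)/f*d,d,1]))[:3]
def onz(n,u,v,z,s=None):
    M,f,cx,cy=cam(n,s); r=M[:3,:3]@np.array([(u-cx)/f,(v-cy)/f,1]); return M[:3,3]+r*(z-M[2,3])/r[2]
E
python3 - <<'E'
from h import *
s=state();print(s)
for n in ['scene','side','wrist']:
    s=state();p,d=grab_frame(n);cv2.imwrite(f'pics/{n}.png',p[:,:,::-1]);np.save(n+'.npy',d)
    print(n,camera_params(n))
a=[cv2.imread(f'pics/{n}.png') for n in ['scene','side']]
E
```

```text
{'time': 0.0, 'joint_pos': array([ 1.21899473e+00,  5.33562424e-02,  1.61432309e+00, -6.33205803e-06,
        1.47605140e+00, -1.18987033e-01]), 'joint_vel': array([ 0.00044146,  0.00117633, -0.00016519, -0.00132662, -0.00295355,
       -0.00129335]), 'joint_efforts': array([-3.02253262e-03, -3.93700111e+01, -3.70169699e+01, -3.91071553e-04,
        7.39225798e-03,  2.38293080e-05]), 'tool_pos': array([0.14394803, 0.6074756 , 0.20544612]), 'tool_rot': array([-2.46263647e-04,  1.16144195e-01,  9.93231787e-01, -1.04029286e-03]), 'contact_force': array([-0.12168673, -0.78466325,  0.37024689]), 'ft_torque': array([-0.03490604, -0.00186151, -0.03253149]), 'grasp_force': 0.0, 'gripper_width': 0.9998683868856918}
scene {'fovy': 54.155424696058155, 'cx': 249.4746061685638, 'cy': 195.23110275499585, 'rvec': array([ 1.85733342,  1.75279514, -0.63172922]), 'tvec': array([-0.04038333, -0.38589882,  1.55432513])}
side {'fovy': 49.684931927101594, 'cx': 258.2762232117661, 'cy': 188.00981049952003, 'rvec': array([ 0.98904389, -2.52912155,  0.94654661]), 'tvec': array([0.42464817, 0.35499175, 0.78838666])}
wrist {'fovy': 62.07797859717086, 'cx': 258.8862363298249, 'cy': 192.22316147493459, 'hand_eye': array([[ 9.34129366e-05, -9.52077618e-01, -3.05856502e-01,
         7.90781092e-02],
       [ 9.99999022e-01,  5.15788426e-04, -1.30014490e-03,
        -6.86519152e-04],
       [ 1.39559610e-03, -3.05856081e-01,  9.52076735e-01,
        -1.68378042e-01],
       [ 0.00000000e+00,  0.00000000e+00,  0.00000000e+00,
         1.00000000e+00]])}
```

View pics/scene.png

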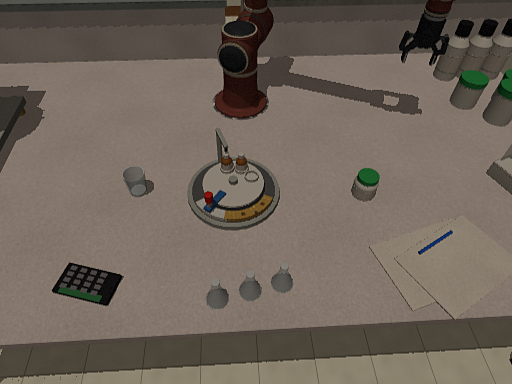

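View pics/side.png

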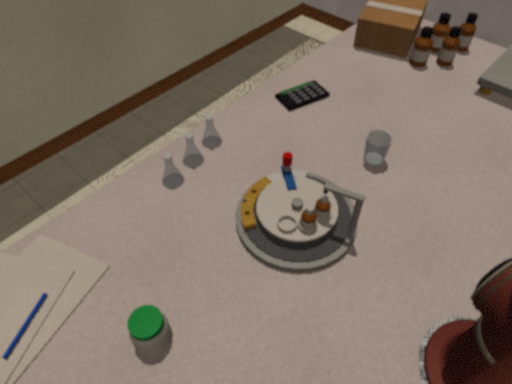

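View pics/wrist.png

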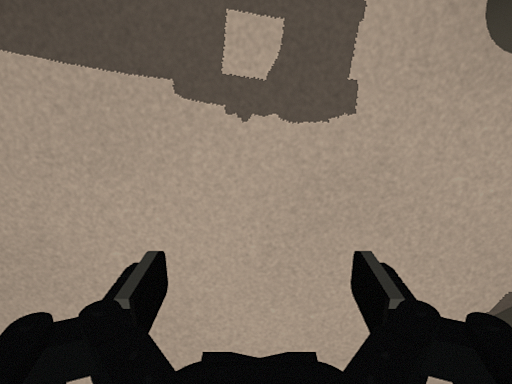

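The scene view shows the carousel at about (234,190), the knob at (208,197), the beaker at (135,181), the jar at (366,184) and the spout on the robot side. The brass plate runs from (228,214) to (270,203).

Run:
```python
from h import *
a=cv2.imread('pics/scene.png')[120:230,170:300]; b=cv2.imread('pics/side.png')[140:275,220:380]
cv2.imwrite('pics/c1.png',np.vstack([cv2.resize(a,(520,440),interpolation=2)]));cv2.imwrite('pics/c2.png',cv2.resize(b,None,fx=4,fy=4,interpolation=2))
ds=np.load('scene.npy');dd=np.load('side.npy')
for n,d,pts in [('scene',ds,[(208,197),(233,181),(208,194),(238,214),(366,177)]),('side',dd,[(287,160),(287,155),(297,204),(376,140)])]:
    for u,v in pts: print(n,u,v,d[v,u],p3(n,u,v,d[v,u]).round(4))
```

```text
scene 208 197 1.0775273 [ 0.6003 -0.1163  0.1117]
scene 233 181 1.1751392 [ 0.5038 -0.0425  0.0697]
scene 208 194 1.0851247 [ 0.5888 -0.1164  0.1115]
scene 238 214 1.1289837 [ 0.6115 -0.0317  0.04  ]
scene 366 177 1.16794 [0.5243 0.3708 0.0865]
side 287 160 1.0270194 [ 0.5826 -0.1089  0.1032]
side 287 155 1.0248317 [ 0.588  -0.1146  0.1129]
side 297 204 0.9776553 [ 0.4911 -0.0396  0.0696]
side 376 140 1.1554289 [ 0.4854 -0.3809  0.0469]
```

View pics/c1.png

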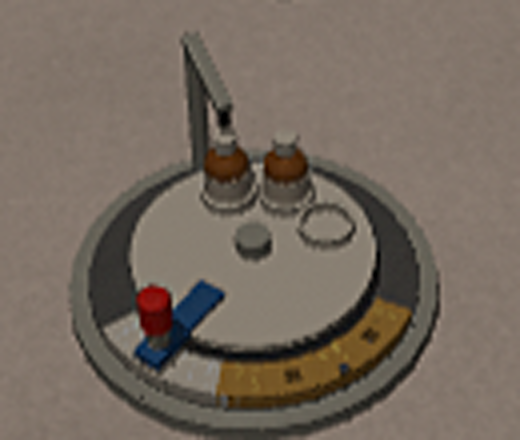

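View pics/c2.png

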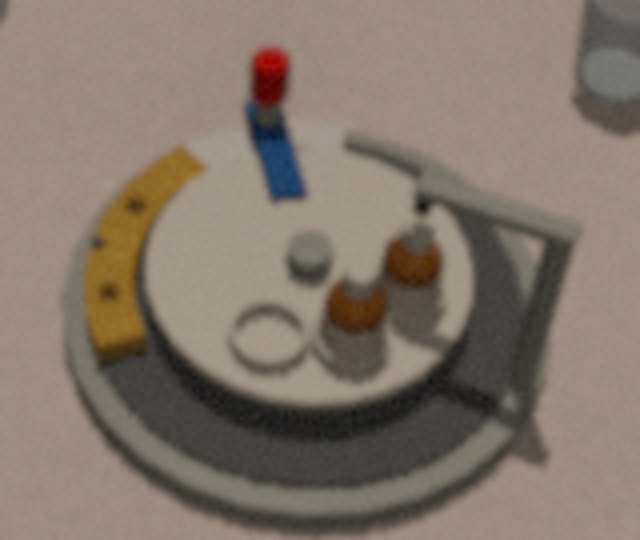

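Run:
```python
from h import *
S=lambda u,v,z:onz('scene',170+u/4,120+v/4,z)
D=lambda u,v,z:onz('side',220+u/4,140+v/4,z)
# disc rim/hub
for f,P in [(S,dict(k=(154,294),h=(253,237),a=(292,376),b=(370,334),m=(343,368))),(D,dict(k=(270,55),h=(311,246),a=(135,205),b=(108,291),m=(98,242)))]:
    k=f(*P['k'],.113);h=f(*P['h'],.07);print('knob',k,'hub',h,np.hypot(*(k-h)[:2]))
    t0=np.arctan2(*(k-h)[1::-1])
    for q in 'abm':
        x=f(*P[q],.04);v=(x-h)[:2];print(q,x.round(4),np.hypot(*v),np.degrees(np.arctan2(v[1],v[0])-t0))
    print(np.degrees(t0))
```

```text
knob [ 0.58824011 -0.11489922  0.113     ] hub [ 0.49668172 -0.04147426  0.07      ] 0.11736338262044005
a [ 0.6124 -0.0167  0.04  ] 0.11829329282733134 50.800206415793994
b [0.5751 0.0452 0.04  ] 0.1169017737449497 86.5869547472944
m [0.6069 0.0221 0.04  ] 0.12722519966484722 68.70544289582762
-38.727759291146924
knob [ 0.58986289 -0.11870724  0.113     ] hub [ 0.4944845  -0.04648829  0.07      ] 0.11963533464439702
a [ 0.6115 -0.0179  0.04  ] 0.12042051530097383 50.854663496681745
b [0.5765 0.0428 0.04  ] 0.12129182982467128 84.56481749594853
m [0.6076 0.0195 0.04  ] 0.13095940451573837 67.3741864331346
-37.132407424303786
```

```bash
cat >> h.py <<'E'
def go(x,y,z,yaw=None,s=None):
    "row units to reach TCP x,y,z with tool y-axis heading yaw (deg), tool down"
    s=s or state(); q=s['tool_rot']; r=R.from_quat([q[1],q[2],q[3],q[0]]).as_matrix()
    sh=r.T@(np.array([x,y,z])-s['tool_pos'])/.025
    rv=np.zeros(3)
    if yaw is not None:
        c,n=np.cos(np.radians(yaw)),np.sin(np.radians(yaw)); Y=np.array([c,n,0]);Z=np.array([0,0,-1]);X=np.cross(Y,Z)
        rv=np.degrees(R.from_matrix(r.T@np.c_[X,Y,Z]).as_rotvec())/8
    print('shift',sh.round(3),'turn',rv.round(3))
E
python3 -c "
from h import *
go(.612,-.071,.205,76.6)"
```

```text
shift [-24.477 -22.096   0.06 ] turn [-0.012 -0.001  0.008]
```

Emit:
jog_arm(
  targets=[
    [[-24.5,-22.1,0],[0,0,0],100],
    [[-24.5,-22.1,0],[0,0,0],100],
    [[-24.5,-22.1,0],[0,0,0],100],
    [[-24.5,-22.1,0],[0,0,0],100],
    [[-24.5,-22.1,0],[0,0,0],100],
    [[-24.5,-22.1,0],[0,0,0],100],
    [[-24.5,-22.1,0],[0,0,0],100],
    [[-24.5,-22.1,0],[0,0,0],100],
  ],
)

```text
time: 1.15
tool_pos: [0.4288, 0.1948, 0.2066]
tool_rot: [0.0, 0.116, 0.993, 0.0]
contact_force: [0.4, 1.4, 0.3]
gripper_width: 1.002
grasp_force: 0.0
```

```bash
python3 -c "
from h import *
go(.612,-.071,.205,76.6)"
```

```text
shift [-9.581 -8.654  0.065] turn [0.003 0.003 0.008]
```

Emit:
jog_arm(
  targets=[
    [[-9.1,-8.2,0],[0,0,0],100],
    [[-9.1,-8.2,0],[0,0,0],100],
    [[-9.1,-8.2,0],[0,0,0],100],
    [[-9.1,-8.2,0],[0,0,0],100],
    [[-9.1,-8.2,0],[0,0,0],100],
    [[-9.1,-8.2,0],[0,0,0],100],
    [[-9.1,-8.2,0],[0,0,0],100],
  ],
)

```text
time: 2.02
tool_pos: [0.6018, -0.0552, 0.206]
tool_rot: [-0.001, 0.116, 0.993, 0.0]
contact_force: [-0.7, 0.6, 0.4]
gripper_width: 1.0
grasp_force: 0.0
```

Run:
```python
from h import *
s=state();p,d=grab_frame('wrist');np.savez('w1.npz',p=p,d=d,tool_pos=s['tool_pos'],tool_rot=s['tool_rot']);cv2.imwrite('pics/w1.png',cv2.resize(p[:,:,::-1],(800,600),interpolation=2))
print(s['tool_pos'],s['joint_pos'])
```

```text
[ 0.60184055 -0.05518877  0.2060468 ] [-2.14718983e-01  5.69488013e-03  1.66198252e+00  3.78120073e-04
  1.47533572e+00 -1.55237701e+00]
```

View pics/w1.png

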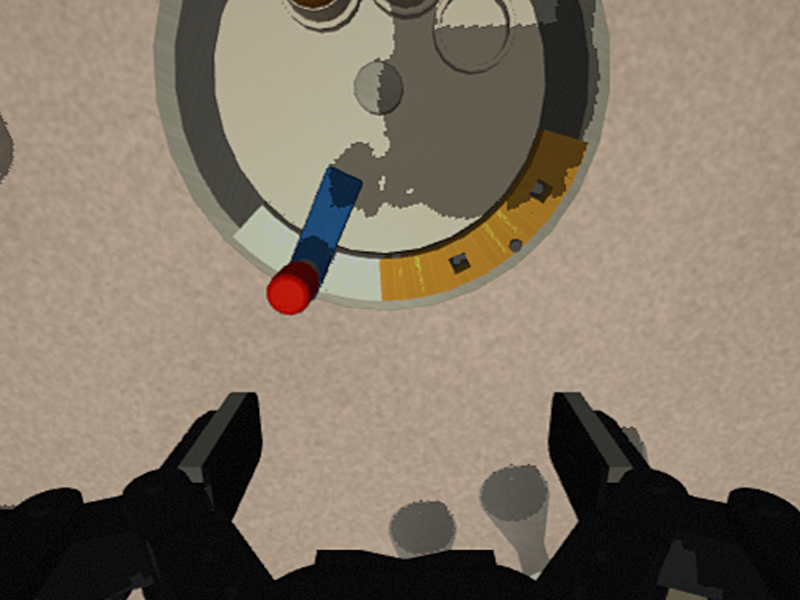

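The wrist view shows the knob top at (289,292), the second hole at (460,263), the third at (540,190) and the hub at (379,87), all in 800-px coordinates.

Run:
```python
from h import *
s=dict(np.load('w1.npz'))
W=lambda u,v,z:onz('wrist',u/1.5625,v/1.5625,z,s)
k=W(289,292,.113);h=W(379,87,.07);a=W(460,263,.04);b=W(540,190,.04)
# sub-pixel knob/hole blobs
p=s['p'].astype(int); red=((p[...,0]>170)&(p[...,1]<60)).astype(np.uint8);m=cv2.moments(red,True);print('red',m['m10']/m['m00']*1.5625,m['m01']/m['m00']*1.5625,m['m00'])
g=p.sum(2)
for (u,v) in [(460,263),(540,190)]:
    x,y=round(u/1.5625),round(v/1.5625);w=g[y-9:y+10,x-9:x+10];
    print(w[::1]//10 if u==460 else '')
def ang(v):return np.degrees(np.arctan2(v[1],v[0]))
print(k,h,a,b,np.hypot(*(k-h)[:2]),np.hypot(*(a-h)[:2]),np.hypot(*(b-h)[:2]),ang(k-h),ang(a-h),ang(b-h))
# hub independent: centre from k,a chord 120 radius
d=(a-k)[:2];print('chord',np.hypot(*d),'ang via chord',np.degrees(2*np.arcsin(np.hypot(*d)/.24)))
d=(b-a)[:2];print('chord ab',np.hypot(*d),'expected',.24*np.sin(np.radians(17)))
```

```text
red 286.3017907303371 295.2291081460674 356.0
[[33 32 32 32 31 32 32 32 32 32 32 32 32 32 32 31 32 32 31]
 [33 32 31 32 31 31 32 33 32 33 32 31 32 32 32 32 31 32 31]
 [32 32 31 32 31 31 31 33 33 33 32 26 27 32 31 32 32 32 31]
 [33 32 32 32 32 32 31 32 32 28 21 12 17 29 33 32 32 32 32]
 [33 33 33 32 31 32 27 24 20 19 19 20 23 32 33 31 31 32 31]
 [33 34 32 30 23 23 21 19 20 19 20 20 19 29 33 32 31 31 31]
 [33 32 24 14  8 16 20 20 20 20 19 19 18 21 31 33 32 31 31]
 [33 28 15  6  8 17 21 20 21 19 13  7  7  5 25 32 32 31 32]
 [33 34 24  9  8 17 21 21 21 14  8 10  9  8 14 30 33 32 32]
 [32 34 29 17  7 16 19 18 19 14  8  9  9  9  6 25 32 32 32]
 [33 33 34 24  9  8  8  8  8  8 10 11 11 11  9 14 28 32 31]
 [32 32 33 30 17  7  8 10  9  9 11 10 10 10  9  9 26 33 32]
 [32 32 33 35 24 10  9 10 10 11 10 10  8 11 16 22 29 32 32]
 [33 32 32 33 30 17  9 10 10  9  8 11 17 23 31 33 32 32 31]
 [32 32 33 33 34 24  9  9  9 12 16 22 31 35 33 32 31 32 32]
 [32 32 32 32 34 26 16 11 18 23 30 33 32 33 33 31 31 32 31]
 [32 32 32 32 33 27 25 25 30 33 32 32 30 32 32 32 31 31 31]
 [33 32 32 32 31 33 34 34 33 31 31 31 31 31 32 32 31 31 31]
 [32 33 32 32 32 32 32 33 32 31 31 31 31 31 31 32 32 31 30]]

[ 0.58697409 -0.11775434  0.113     ] [ 0.49333868 -0.0453064   0.07      ] [ 0.61149398 -0.01935943  0.04      ] [0.57534767 0.04158528 0.04      ] 0.11839043148045379 0.12097074232019903 0.11948070803392802 -37.7299731145676 12.385586560823185 46.65588124242334
chord 0.10140406317515975 ang via chord 49.987188158909454
chord ab 0.07085769864962069 expected 0.07016920913345683
```

```bash
python3 -c "
from h import *
go(.588,-.1175,.150,52.2);go(.588,-.1175,.079,52.2)"
```

```text
shift [-0.047 -2.574  2.254] turn [ 0.    -0.007  3.062]
shift [-0.05  -2.575  5.094] turn [ 0.    -0.007  3.062]
```

Emit:
jog_arm(
  targets=[
    [[-0.05,-1.3,0.7],[0,0,1.3],100],
    [[-0.05,-2.57,1.4],[0,0,2.6],100],
    [[-0.05,-2.57,2.2],[0,0,3.06],100],
    [[-0.05,-2.57,3],[0,0,3.06],100],
    [[-0.05,-2.57,4],[0,0,3.06],100],
    [[-0.05,-2.57,5.1],[0,0,3.06],100],
    [[-0.05,-2.57,5.1],[0,0,3.06],100],
    [[-0.05,-2.57,5.1],[0,0,3.06],60],
  ],
)

```text
time: 3.08
tool_pos: [0.5892, -0.1176, 0.0802]
tool_rot: [0.001, 0.323, 0.946, 0.0]
contact_force: [0.2, 0.5, 0.5]
gripper_width: 0.819
grasp_force: 0.0
```

Run:
```python
from h import *
s=state();p,d=grab_frame('wrist');cv2.imwrite('pics/w2.png',p[:,:,::-1])
print(s['tool_pos'],s['tool_rot'],s['contact_force'],s['gripper_width'])
```

```text
[ 0.58920437 -0.11764195  0.08022331] [6.72427585e-04 3.23333977e-01 9.46284675e-01 2.25913948e-05] [0.21356892 0.517045   0.54179598] 0.8192975918294216
```

View pics/w2.png

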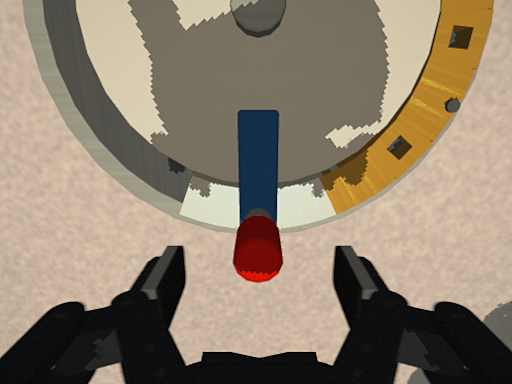

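Knob (258,262) sits midway between the fingers at cols 185 and 333. The second hole is at about (399,147) and the third at (461,37).

Run:
```python
from h import *
s=state()
print(onz('wrist',258,264,.113,s),s['tool_pos'])
a=onz('wrist',399.5,147.5,.04,s);b=onz('wrist',461,37,.04,s);k=np.array([*s['tool_pos'][:2],.04])
print(a,b,np.hypot(*(b-a)[:2]))
for kk in (onz('wrist',258,264,.113,s)[:2],k[:2]):
    d=a[:2]-kk;print(np.degrees(2*np.arcsin(np.hypot(*d)/.24)))
# axis from two holes radius .12
m=(a+b)[:2]/2;d=(b-a)[:2];L=np.hypot(*d);n=np.array([-d[1],d[0]])/L
print('axis',m+n*np.sqrt(.12**2-L*L/4))
```

```text
[ 0.5899322  -0.12016773  0.113     ] [ 0.58967961 -0.117992    0.08088124]
[ 0.61227903 -0.01977452  0.04      ] [0.57690155 0.04251177 0.04      ] 0.07163203031067178
50.7502349385374
49.66073710533048
axis [ 0.49500252 -0.04519541]
```

Emit:
jog_arm(
  targets=[
    [[0,0,0],[0,0,0],60],
    [[0,0,0],[0,0,0],20],
    [[0,0,0],[0,0,0],20],
    [[0,0,0],[0,0,0],20],
    [[0,0,0],[0,0,0],20],
  ],
)

```text
time: 3.75
tool_pos: [0.589, -0.1183, 0.0802]
tool_rot: [0.0, 0.324, 0.946, -0.0]
contact_force: [-3.0, 0.5, 6.0]
gripper_width: 0.251
grasp_force: 58.7
```

Emit:
jog_arm(
  targets=[
    [[0,0,-0.15],[0,0,0],20],
    [[0,0,-0.3],[0,0,0],20],
    [[0,0,-0.45],[0,0,0],20],
    [[0,0,-0.45],[0,0,0],20],
  ],
)

```text
time: 4.25
tool_pos: [0.5887, -0.1185, 0.0887]
tool_rot: [0.0, 0.324, 0.946, -0.0]
contact_force: [6.4, -2.6, -9.1]
gripper_width: 0.252
grasp_force: 59.2
```

Run:
```python
from h import *
s=state();print(s['tool_pos'],s['contact_force'])
# rows: arc about axis; tool x = toward axis; shifts in initial tool frame
ax=np.array([.495,-.0452]);q=s['tool_rot'];r=R.from_quat([q[1],q[2],q[3],q[0]]).as_matrix()
k=s['tool_pos'][:2];v=k-ax;print(np.hypot(*v),np.degrees(np.arctan2(v[1],v[0])))
for t in (3,6,12,18,24,30,36,42,46,48,50):
    c,n=np.cos(np.radians(t)),np.sin(np.radians(t));w=ax+np.array([[c,-n],[n,c]])@v-k
    print(t,(r.T@[*w,0]/.025).round(3),-t/8)
```

```text
[ 0.58869641 -0.11851553  0.08866565] [ 6.43028789 -2.64376803 -9.14225755]
0.11897135802815605 -38.042453418102376
3 [ 0.006  0.249 -0.   ] -0.375
6 [ 0.024  0.498 -0.   ] -0.75
12 [ 0.101  0.99  -0.   ] -1.5
18 [ 0.228  1.471 -0.   ] -2.25
24 [ 0.405  1.937 -0.   ] -3.0
30 [ 6.290e-01  2.382e+00 -1.000e-03] -3.75
36 [ 8.99e-01  2.80e+00 -1.00e-03] -4.5
42 [ 1.211e+00  3.189e+00 -1.000e-03] -5.25
46 [ 1.441e+00  3.428e+00 -1.000e-03] -5.75
48 [ 1.562e+00  3.542e+00 -2.000e-03] -6.0
50 [ 1.687e+00  3.651e+00 -2.000e-03] -6.25
```

Emit:
jog_arm(
  targets=[
    [[-0.03,0,-0.1],[0,0,0],20],
    [[-0.03,0,-0.1],[0,0,0],20],
  ],
)

```text
time: 4.5
tool_pos: [0.5886, -0.1186, 0.0908]
tool_rot: [-0.001, 0.324, 0.946, -0.0]
contact_force: [4.5, -1.1, -9.3]
gripper_width: 0.253
grasp_force: 59.1
```

Emit:
jog_arm(
  targets=[
    [[0.006,0.249,0],[0,0,-0.375],20],
    [[0.057,0.745,0],[0,0,-1.125],20],
    [[0.158,1.233,0],[0,0,-1.875],20],
    [[0.31,1.706,0],[0,0,-2.625],20],
    [[0.51,2.16,0],[0,0,-3.375],20],
    [[0.758,2.594,0],[0,0,-4.125],20],
    [[1.05,2.997,0],[0,0,-4.875],20],
    [[1.05,2.997,0],[0,0,-4.875],20],
  ],
)

```text
time: 5.5
tool_pos: [0.6139, -0.0419, 0.091]
tool_rot: [-0.001, -0.011, 1.0, 0.001]
contact_force: [5.5, 0.6, -10.1]
gripper_width: 0.248
grasp_force: 59.4
```

Run:
```python
from h import *
s=state();p,d=grab_frame('wrist');cv2.imwrite('pics/w3.png',cv2.resize(p[:,:,::-1],(800,600),interpolation=2))
np.savez('w3.npz',p=p,d=d,tool_pos=s['tool_pos'],tool_rot=s['tool_rot'])
print(s['tool_pos'],s['tool_rot'],s['contact_force'],s['gripper_width'])
```

```text
[ 0.61386287 -0.04192453  0.09100081] [-5.85526814e-04 -1.08934723e-02  9.99940163e-01  8.12788716e-04] [  5.47349564   0.63400919 -10.09776636] 0.24843602366324644
```

View pics/w3.png

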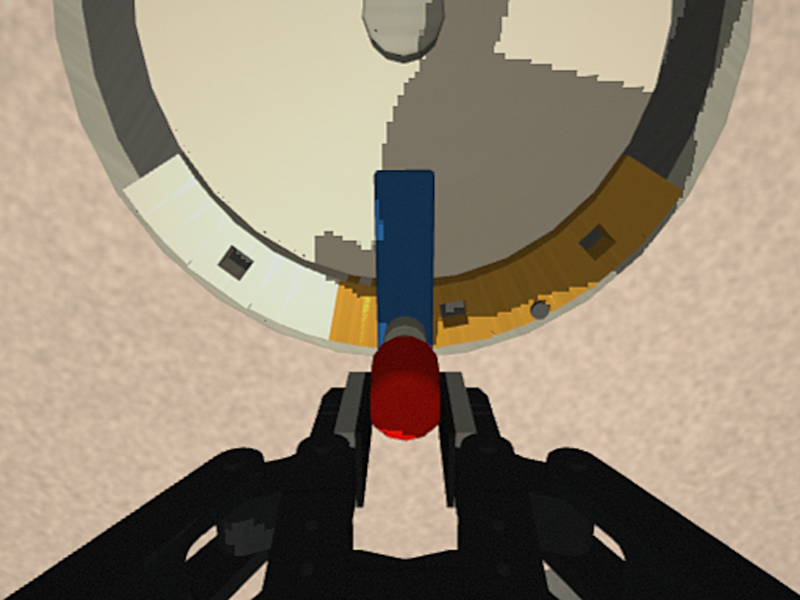

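The first hole shows at (236,262), the second at (454,313), the third at (597,241), and the gripped knob on the arm is at column 405.

Run:
```python
from h import *
s=dict(np.load('w3.npz'))
P=[onz('wrist',u/1.5625,v/1.5625,.04,s) for u,v in [(236,262),(454,313),(597.5,241.5)]]
c=lambda i,j:np.degrees(2*np.arcsin(np.hypot(*(P[i]-P[j])[:2])/.24))
print(c(0,1),c(1,2),c(0,2))
A=np.array([[2*p[0],2*p[1],1] for p in P]);b=[p[0]**2+p[1]**2 for p in P];x=np.linalg.solve(A,b);print('axis',x[:2],'r',np.sqrt(x[2]+x[0]**2+x[1]**2))
an=[np.degrees(np.arctan2(*(p[:2]-x[:2])[::-1])) for p in P];v=s['tool_pos'][:2]-x[:2]
print(an,'knob',np.degrees(np.arctan2(v[1],v[0])),np.hypot(*v),P)
```

```text
50.31145721084964 34.59495262509207 85.06278136238743
axis [ 0.49222192 -0.04548274] r 0.12124329104337808
[np.float64(-37.43765134689732), np.float64(12.322583925956085), np.float64(46.55177758882412)] knob 1.6755244378246514 0.12169298605725158 [array([ 0.58849095, -0.11918626,  0.04      ]), array([ 0.61067195, -0.01960754,  0.04      ]), array([0.57560078, 0.04253942, 0.04      ])]
```

Emit:
jog_arm(
  targets=[
    [[0.015,0.376,0],[0,0,-0.56],20],
    [[0.06,0.751,0],[0,0,-1.125],20],
    [[0.06,0.751,0],[0,0,-1.125],20],
    [[0.06,0.751,0.08],[0,0,-1.125],20],
    [[0.06,0.751,0.08],[0,0,-1.125],30],
    [[0.06,0.751,0.08],[0,0,-1.125],30],
    [[0.06,0.751,0.08],[0,0,-1.125],30],
  ],
)

```text
time: 6.42
tool_pos: [0.6125, -0.0246, 0.0916]
tool_rot: [-0.0, -0.089, 0.996, 0.0]
contact_force: [-1.0, 2.6, 0.5]
gripper_width: 0.303
grasp_force: 1.1
```

```bash
cat > look.py <<'E'
from h import *
import sys
s=state();p,d=grab_frame('wrist');cv2.imwrite(f'pics/{sys.argv[1]}.png',cv2.resize(p[:,:,::-1],(800,600),interpolation=2)[150:470,180:640])
k=p.astype(int);m=(k[...,0]>90)&(k[...,1]<40)&(d>0);ys,xs=np.nonzero(m)
w=np.array([p3('wrist',u,v,d[v,u],s) for u,v in zip(xs,ys)])
t=w[:,2]>np.percentile(w[:,2],95)-.002
print(s['tool_pos'],s['contact_force'].round(1),s['gripper_width'],'knob top z',np.percentile(w[:,2],95),'cols',xs.min(),xs.max(),'top mean',w[t].mean(0))
E
python3 look.py w4
```

```text
[ 0.61245168 -0.02456477  0.09163582] [-1.   2.6  0.5] 0.3025716717097286 knob top z 0.12163373231911387 cols 238 283 top mean [ 0.61071563 -0.02498182  0.1207374 ]
```

View pics/w4.png

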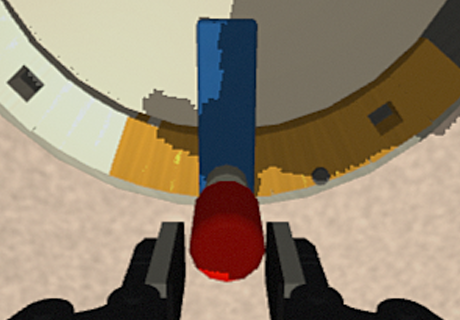

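Knob top is at z 0.1216, so the pin is riding on the brass plate short of the hole, which is hidden under the arm. Next I creep forward.

Emit:
jog_arm(
  targets=[
    [[0,0,0],[0,0,0],27],
    [[0,0.02,0],[0,0,-0.03],27],
    [[0,0.04,0],[0,0,-0.06],27],
    [[0,0.06,0],[0,0,-0.09],27],
    [[0,0.08,0],[0,0,-0.12],27],
    [[0,0.1,0],[0,0,-0.15],27],
    [[0,0.12,0],[0,0,-0.18],27],
    [[0,0.12,0],[0,0,-0.18],27],
  ],
)

```text
time: 7.48
tool_pos: [0.6116, -0.0209, 0.0894]
tool_rot: [-0.0, -0.101, 0.995, 0.001]
contact_force: [2.7, 3.4, -8.5]
gripper_width: 0.272
grasp_force: 11.3
```

```bash
python3 look.py w5
```

```text
[ 0.61158329 -0.02090175  0.08941929] [ 2.7  3.4 -8.5] 0.2720123688036026 knob top z 0.11900113658655541 cols 236 281 top mean [ 0.61001273 -0.02181902  0.11815057]
```

The gripper is holding the knob lightly, and it has sunk 2.6 mm, so the tip is entering the hole. I'll let go.

Emit:
jog_arm(
  targets=[
    [[0,0,0],[0,0,0],30],
    [[0,0,0],[0,0,0],30],
    [[0,0,0],[0,0,0],30],
  ],
)

```text
time: 7.9
tool_pos: [0.6128, -0.0221, 0.0923]
tool_rot: [0.001, -0.101, 0.995, -0.0]
contact_force: [-0.4, 0.2, 0.3]
gripper_width: 0.305
grasp_force: 0.0
```

```bash
python3 look.py w6
```

```text
[ 0.61279459 -0.02205886  0.09229965] [-0.4  0.2  0.3] 0.3051274670100542 knob top z 0.11501145900469187 cols 240 284 top mean [ 0.60999015 -0.0212619   0.11409038]
```

Emit:
jog_arm(
  targets=[
    [[0,0.03,0],[0,0,-0.03],30],
    [[0,0.06,0],[0,0,-0.06],30],
    [[0,0.08,0],[0,0,-0.1],30],
    [[0,0.1,0],[0,0,-0.12],30],
    [[0,0.12,0],[0,0,-0.15],30],
    [[0,0.12,0],[0,0,-0.15],30],
  ],
)

```text
time: 8.7
tool_pos: [0.6114, -0.0187, 0.091]
tool_rot: [-0.0, -0.112, 0.994, 0.0]
contact_force: [0.1, -1.0, 1.2]
gripper_width: 0.3
grasp_force: 0.0
```

```bash
python3 look.py w7; python3 look.py w7
```

```text
[ 0.61140284 -0.01867059  0.09095976] [ 0.1 -1.   1.2] 0.29985924730779695 knob top z 0.11503686475539883 cols 234 278 top mean [ 0.61007253 -0.02125157  0.11412612]
[ 0.61140847 -0.01869227  0.09094539] [0.1 0.  0.1] 0.30061372026219785 knob top z 0.11494559441015499 cols 234 278 top mean [ 0.61001185 -0.02135856  0.11408026]
```

Emit:
jog_arm(
  targets=[
    [[0,0.02,0],[0,0,-0.02],30],
    [[0,0.04,0],[0,0,-0.04],30],
    [[0,0.06,0],[0,0,-0.06],30],
    [[0,0.06,0],[0,0,-0.06],30],
  ],
)

```text
time: 9.3
tool_pos: [0.6111, -0.0172, 0.091]
tool_rot: [0.0, -0.116, 0.993, -0.0]
contact_force: [-0.3, 0.4, -0.0]
gripper_width: 0.299
grasp_force: 0.0
```

```bash
cat >> look.py <<'E'
b=(k[...,2]>k[...,0]+40)&(d>0);ys,xs=np.nonzero(b)
w2=np.array([p3('wrist',u,v,d[v,u],s) for u,v in zip(xs,ys)])
print('arm z',np.median(w2[:,2]),'knob-arm',np.percentile(w[:,2],95)-np.median(w2[:,2]))
E
python3 look.py w8
python3 - <<'E'
from h import *
s=dict(np.load('w3.npz'));p=s['p'].astype(int);d=s['d']
for m,q in (((p[...,0]>90)&(p[...,1]<40),95),((p[...,2]>p[...,0]+40),50)):
    ys,xs=np.nonzero(m&(d>0));print(np.percentile([p3('wrist',u,v,d[v,u],s)[2] for u,v in zip(xs,ys)],q))
E
```

```text
[ 0.6110758  -0.01720037  0.09095557] [-0.3  0.4 -0. ] 0.2986618794585384 knob top z 0.11498895591009753 cols 233 275 top mean [ 0.61010406 -0.02117204  0.11408792]
0.12556876647246845Traceback (most recent call last):
  File "look.py", line 9, in <module>
    w2=np.array([p3('wrist',u,v,d[v,u],s) for u,v in zip(xs,ys)])
                 ~~^^^^^^^^^^^^^^^^^^^^^^
  File "h.py", line 13, in p3
    M,f,cx,cy=cam(n,s); return (M@np.array([(u-cx)/f*d,(v-cy)/f*d,d,1]))[:3]
              ~~~^^^^^
  File "h.py", line 5, in cam
    c=camera_params(n); f=192/np.tan(np.radians(c['fovy'])/2)
ValueError: time passes only in moves, steps and waits
Traceback (most recent call last):
  File "h.py", line 13, in p3
    M,f,cx,cy=cam(n,s); return (M@np.array([(u-cx)/f*d,(v-cy)/f*d,d,1]))[:3]
              ~~~^^^^^
  File "h.py", line 5, in cam
    c=camera_params(n); f=192/np.tan(np.radians(c['fovy'])/2)
ValueError: time passes only in moves, steps and waits
```

```bash
cat > look.py <<'E'
from h import *
import sys
def zs(s,p,d):
    M,f,cx,cy=cam('wrist',s);k=p.astype(int);o=[]
    for m in ((k[...,0]>90)&(k[...,1]<40),k[...,2]>k[...,0]+40):
        v,u=np.nonzero(m&(d>0));D=d[v,u];o.append((M[:3]@np.array([(u-cx)/f*D,(v-cy)/f*D,D,D*0+1])))
    a,b=np.percentile(o[0][2],95),np.median(o[1][2]);print('knob top',a,'arm',b,'diff',a-b,'top',o[0][:,o[0][2]>a-.001].mean(1),len(o[1][2]))
if sys.argv[1]=='w3': s=dict(np.load('w3.npz'));zs(s,s['p'],s['d'])
else:
    s=state();p,d=grab_frame('wrist');cv2.imwrite(f'pics/{sys.argv[1]}.png',cv2.resize(p[:,:,::-1],(800,600),interpolation=2)[150:470,180:640]);zs(s,p,d);print(s['tool_pos'],s['contact_force'].round(1))
E
python3 look.py w3; python3 look.py w9
```

```text
knob top 0.12556876647246848 arm 0.06116716718496601 diff 0.06440159928750247 top [ 0.61268232 -0.04254556  0.12507559] 3581
knob top 0.11498010777307928 arm 0.061193506483968346 diff 0.05378660128911093 top [ 0.61019652 -0.02138283  0.11449171] 3506
[ 0.61107863 -0.01722144  0.0909696 ] [-0.3 -0.1  0.1]
```

View pics/w9.png

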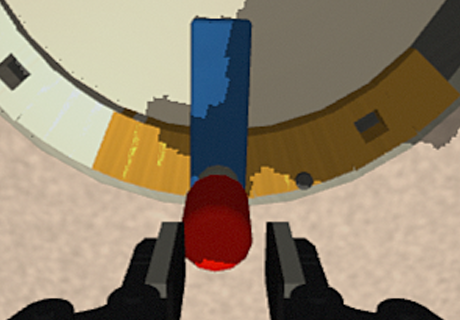

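Knob top is now 53.8 mm above the arm, nominally 53 when home, and the trailing finger is almost touching it. A gentle push will feel whether the pin is seated.

Emit:
jog_arm(
  targets=[
    [[0,0.03,0],[0,0,0],30],
    [[0,0.06,0],[0,0,0],30],
    [[0,0.08,0],[0,0,0],30],
    [[0,0.1,0],[0,0,0],30],
    [[0,0.1,0],[0,0,0],30],
  ],
)

```text
time: 10.02
tool_pos: [0.6105, -0.0148, 0.0909]
tool_rot: [-0.0, -0.116, 0.993, -0.0]
contact_force: [0.2, 0.8, 0.3]
gripper_width: 0.299
grasp_force: 0.0
```

```bash
python3 look.py w10
```

```text
knob top 0.11500837589932968 arm 0.06114433498837657 diff 0.05386404091095311 top [ 0.61015161 -0.02045339  0.11452103] 3506
[ 0.61047884 -0.01476253  0.09093176] [0.2 0.8 0.3]
```

Emit:
jog_arm(
  targets=[
    [[0,0.03,0],[0,0,0],30],
    [[0,0.06,0],[0,0,0],30],
    [[0,0.08,0],[0,0,0],30],
    [[0,0.08,0],[0,0,0],30],
  ],
)

```text
time: 10.58
tool_pos: [0.61, -0.0128, 0.0909]
tool_rot: [-0.0, -0.116, 0.993, 0.0]
contact_force: [-0.2, -0.2, -0.4]
gripper_width: 0.3
grasp_force: 0.0
```

```bash
python3 look.py w11
```

```text
knob top 0.11493458149149295 arm 0.0611374206449065 diff 0.05379716084658645 top [ 0.60998415 -0.01980929  0.11444385] 3538
[ 0.61001824 -0.01279699  0.09093434] [-0.2 -0.2 -0.4]
```

View pics/w11.png

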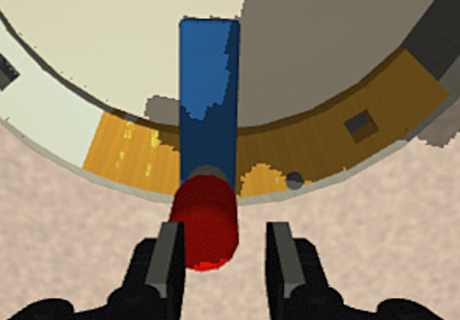

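Run:
```python
from h import *
s=state();p,d=grab_frame('wrist');M,f,cx,cy=cam('wrist',s);q=s['tool_rot'];r=R.from_quat([q[1],q[2],q[3],q[0]]).as_matrix()
for u,v in [(227,242),(230,246),(236,250),(224,260),(292,246),(290,250),(228,236),(246,255),(246,262),(240,262),(236,262),(247,310),(247,320)]:
    D=d[v,u];w=(M@np.array([(u-cx)/f*D,(v-cy)/f*D,D,1]))[:3];print(u,v,p[v,u],w.round(4),'tool',(r.T@(w-s['tool_pos'])).round(4))
print(s['contact_force'],s['grasp_force'])
```

```text
227 242 [67 65 59] [ 0.6019 -0.0304  0.1251] tool [ 0.012  -0.0153 -0.0342]
230 246 [14 12  8] [ 0.6014 -0.0287  0.1293] tool [ 0.0121 -0.0135 -0.0384]
236 250 [116   5   1] [ 0.6106 -0.025   0.1146] tool [ 0.0022 -0.012  -0.0236]
224 260 [46 46 42] [ 0.6015 -0.0301  0.1421] tool [ 0.0122 -0.0148 -0.0511]
292 246 [69 67 62] [ 0.5953 -0.0013  0.1285] tool [ 0.0117  0.0147 -0.0376]
290 250 [7 6 9] [ 0.5953 -0.0026  0.133 ] tool [ 0.012   0.0133 -0.042 ]
228 236 [109   6   1] [ 0.6047 -0.0305  0.1131] tool [ 0.0093 -0.016  -0.0221]
246 255 [116  14   9] [ 0.6125 -0.0194  0.1141] tool [-0.0009 -0.007  -0.0231]
246 262 [105   9   1] [ 0.6166 -0.0185  0.1139] tool [-0.005  -0.0071 -0.023 ]
240 262 [114   7   0] [ 0.6174 -0.0215  0.1137] tool [-0.0052 -0.0102 -0.0227]
236 262 [115   6   2] [ 0.6178 -0.0235  0.1138] tool [-0.0051 -0.0122 -0.0228]
247 310 [203 181 159] [0.7321 0.0037 0.0012] tool [-0.1226 -0.012   0.0897]
247 320 [209 185 165] [0.7437 0.0063 0.0009] tool [-0.1345 -0.0122  0.09  ]
[ 0.4961296  -0.15760466 -0.40173749] 0.0
```

The fingertips stand at z ≈ 0.125, above the knob, so nothing is touching. Knob top is 0.1138 with a +1.1 mm bias seen on the arm, which puts the pin fully home. I'll retreat straight up and check once.

Emit:
jog_arm(
  targets=[
    [[0,0,-0.8],[0,0,0],30],
    [[0,0,-2],[0,0,0],30],
    [[0,0,-3.2],[0,0,0],30],
    [[0,0,-4],[0,0,0],30],
    [[0,0,-4],[0,0,0],30],
    [[0,0,-4],[0,0,0],30],
  ],
)

```text
time: 11.42
tool_pos: [0.6094, -0.0128, 0.1898]
tool_rot: [-0.001, -0.116, 0.993, 0.0]
contact_force: [-0.5, 0.1, -1.2]
gripper_width: 0.305
grasp_force: 0.0
```

Run:
```python
import sys; sys.argv=['x','w12']
exec(open('look.py').read())
v,u=np.nonzero((p[...,0]>90)&(p[...,1]<40)&(d>0));D=d[v,u];M,f,cx,cy=cam('wrist',s);z=(M@np.array([(u-cx)/f*D,(v-cy)/f*D,D,D*0+1]))[2]
print(np.percentile(z,[50,70,80,90,95,99]))
```

```text
knob top 0.11522754255292467 arm 0.06125219195028858 diff 0.053975350602636085 top [ 0.61067303 -0.02143757  0.11477807] 1601
[ 0.60942038 -0.01280685  0.18983906] [-0.5  0.1 -1.2]
[0.11393139 0.11443176 0.11467447 0.11494077 0.11522754 0.11562305]
```

```bash
python3 -c "
from plant import *
print(job_done())"
```

```text
the job is handed in; nothing more can be done
None
```

The job is handed in: I indexed the carousel one station on, about 50° counter-clockwise. The last camera check shows the pin home in the second hole, with the knob top about 53 mm above the arm. The gripper is clear of everything. I didn't recheck the bottles, jar or beaker after the turn, and the hand-in returned no verdict.

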